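# Raise the fume cabinet's sash to the index clip

## Robot

A 6-joint arm with a two-finger parallel gripper is mounted at the origin on the work surface. World frame = base frame: x ahead of the robot, y to its left, z up, the work surface at z = 0. Lengths are in mm, angles in rad, forces in N, time in s.
With the tool pointing down it reaches from about 275 to 1000 mm from the base axis. Payload 8.4 kg.
Tool frame: the origin (TCP) lies between the finger pads; the fingertips stand r.tips_ahead ahead of it and the grasp point (between the pads) lies 6 mm ahead of it (r.tips_ahead is the distance from the TCP to the fingertips, in mm); z points along the fingers, y is the line along which they close (so a half turn about z gives the same grasp; the last joint's range is limited). The gripper opens to 85 mm and grips with 20 to 120 N. Pads are 22 mm wide; open, the fingers measure 114 mm over their backs; the gripper's body (76 mm by 85 mm) begins 54 mm behind the grasp point. The pads swing forward as they close: fully open they stand 13 mm farther back than shut.
Start: joints at [-1.193, 0.353, 1.633, -0, 1.155, -0.002], TCP at [231.708, -580.465, 256.281] pointing down, gripper open.
Joint ranges: [-2.63, 2.63], [-0.92, 2.1], [0.06, 2.66], [-1.3, 4.44], [0, 2.69], [-3.02, 3.02]. Speed limits (rad/s): [2.22, 2.22, 2.79, 3.14, 3.14, 3.14].

## Interface

Orientations are given as [roll, pitch, yaw] about the fixed x, y, z axes, in that order (R = Rz(yaw) Ry(pitch) Rx(roll)).
In Python, from rig import r gives the robot as it stands.
- The arm moves only by the tool carry_out, never from a script. Its arguments are lists of equal length, an entry for each row: "delta_pos": the shift along the tool's x, y, z in m, a list of three; "rot": the turn, a rotation vector about the tool's x, y, z in degrees, a list of three. A call has 1 to 8 rows; each row is the pose to reach, as a shift and turn from the pose commanded when the call began, along the tool's axes at that moment; what a row does not reach only later rows make up. A row lasts 1/8 s, in which the tool goes at most 62.5 mm and 10.7 degrees, less where a joint would pass 70% of its speed; a pose out of reach is approached as far as the arm can. A call with a gripper value outside its range is refused whole. "claw" is the finger opening in m, from 0 to 0.0854, set as the call begins (left out, the last holds). The fingers move at their own pace and stop on an object; "grip_force" is the grip in N (left out, the last holds). Time passes only in rows, so rows that repeat a pose let the fingers close. It gives the time, the measured TCP pose, the force, the opening and the grip force at its end, in the units of the state.
- r.sense(): the state, without advancing time (a new reading comes with each control period).
- r.grab_frame(name): name is "scene" or "top"; returns the picture (420x560x3 uint8, blue, green, red); there is no depth.
- r.camera_info(name): a dict with "fx", "fy", "cx", "cy" (pixels), "distortion" ([k1, k2, p1, p2, k3] as OpenCV has them; the pictures are not rectified), "pose" (4x4, takes a point from camera to world coordinates). Camera axes: x right, y down, z forward; pixel columns grow to the right and rows downward; lengths in mm; the calibration is good to about 2 mm. A picture is of the moment at which its call begins. camera_info takes no time and is no camera call.
- r.sign_off(): hands the job in; it is judged then, once.
Trained networks look in the newest picture that a camera, given by its name, has taken for a name from the list of things; names that differ only in an ending like _2 or _b are one class to them, and where a whole thing is asked for, a point or a joint stands for the part that bears it (a point fixed in the world has none). Each returns a list of dicts, best first, with "p" (0 to 1); they miss things now and then, are a little off and sometimes report something else, mostly with a low value. They report only what shows in the picture. A call takes as long as a camera call.
- r.recognise(thing, camera): "box" ([left, top, right, bottom] in pixels, round what is visible of it).
- r.cut_out(thing, camera): "mask" (420x560 bool, what is visible of it) and "box" ([left, top, right, bottom] in pixels, round what is visible of it).
The state is a dict: "clock": time; "qpos": joint angles; "qvel": joint speeds; "joint_efforts": joint torques, N m; "eef_pos": TCP position; "tcp_rot": TCP orientation; "contact_force": force on the tool from outside, world axes, zero at the start; "wrist_torque": the same for the moment, N m; "opening": opening from 0.0 (shut) to 1.0 (fully open); "grasp_force": force on a finger pad.
Only numpy, scipy, OpenCV 4.12 (cv2) and the standard library are available. Lean on these libraries where they do the work, as an engineer would, in place of code of your own. Each camera call takes 0.05 s, during which the arm holds its last target. There are 200 camera calls.

## Task

Get the gluing cabinet ready for work: push its counterweighted front window up from beneath the finger lip, smoothly and without forcing it, until the flat top of the lip is level with the flat top of the black index clip on the front post, and leave it standing there. Leave the parts bin, the bottle and the screwdriver on the bench in front of it as they are.

Things in the scene. Friction and masses are not known exactly. Their poses are not given: they have to be found in the camera images.
- cabinet: Bench fume cabinet, fixed: aluminium posts, clear panes, white fan head; 480 wide (its y) x 340 deep (its x) x 600 high. Origin: centre of its underside, on the bench. Its front faces its own -x (to the robot's left). Front faces of the front posts at x = -170; base tray 55 high, front at x = -150. Only lip and clip stand out in front of the posts.
- sash: The sliding front window with its finger lip, a level aluminium shelf at its foot. Origin: middle of the lip's front top edge; axes as the cabinet's. Lip 370 wide (185 either side along y), 12 thick (underside 12 below the origin), standing out 38 from the bottom rail (36 high). Slides straight up 240 from fully down, where the origin is 62 over the bench. Stays where left.
- index_top (a point): The mark: middle of the front top edge of the black plastic index clip's tongue (14 wide, 36 long, flat on top). The clip is fixed on the front face of the cabinet's +y front post (the left one as you face it, the one farther from the robot), the tongue standing out forwards beside the lip's end. The sash is at the mark when sash's origin is this high. Pushing it up takes 3 to 6 N.
- bin: Bystander: open red plastic parts bin, 130 x 85 x 55 high, loose on the bench in front of the cabinet, towards the index clip's end. Origin: centre of its underside.
- bottle: Bystander: white round bottle, 42 diameter x 115 high, loose on the bench behind the bin, about 250 in front of the lip. Origin: centre of its underside.
- screwdriver: Bystander: screwdriver about 215 long and 26 thick, lying on the bench some 150 to 350 in front of the lip's middle, pointing at it. Origin: under its middle, on the bench.

How it is judged (in metres and radians):
On the way:
1. the fingers push on the sash from beneath its lip (the grasp point no more than 10 mm above the lip's top) (contact force between the fingers and sash above 1 N and z of the grasp point in the frame of sash below 0.01 m), for 0.1 s.
At the end, for the whole second after the job is handed in: The lip's top is within 9 mm of the index clip's top in height, the sash is at rest, and the bin, bottle and screwdriver are within 25 mm of where they stood (z of sash in the frame of index_top between -0.009 and 0.009 m and linear speed of sash below 0.01 m/s and distance of each of bin, bottle, screwdriver from where it was at the start of the episode below 0.025 m); the robot touches nothing.
It fails at once if the sash is flung up faster than 0.6 m/s (linear speed of sash above 0.6 m/s).
It fails at once if the sash is forced or squeezed with more than 40 N (contact force between the fingers and sash above 40 N).
It fails at once if the parts bin, the bottle or the screwdriver is shifted by more than 25 mm, lifted or tipped over (distance of any of bin, bottle, screwdriver from where it was at the start of the episode above 0.025 m or angle between any of bin, bottle's own z axis and vertical above 0.4 rad).
It also fails if it takes over 42 s, if anything falls off the work surface, if the arm or the gripper's body presses on something with over 40 N, if the wrist force passes 120 N, or if a joint passes its speed limit or range.

## Working session

There is one attempt and no reset: what is moved stays moved. The work goes in short steps, Python scripts to look and compute and a tool call to move; the robot and the scene stay as the last step left them, time stands still between calls to the robot, and variables do not carry over. Pictures are saved under pics/ and viewed, at most 10 in all, crops included, and the job is handed in when it is done.

Besides the shell and the picture viewer there is one more tool, called after ">>>" as name(argument=value, ...), one argument or row to a line, values as JSON. carry_out: Moves the arm, as the interface text tells. Its arguments: {"type":"object","properties":{"delta_pos":{"type":"array","items":{"type":"array","items":{"type":"number"}}},"rot":{"type":"array","items":{"type":"array","items":{"type":"number"}}},"claw":{"type":"number"},"grip_force":{"type":"number"}},"required":["delta_pos","rot"]}

```bash
mkdir -p pics; ls; python3 - <<'E'
from rig import r
import cv2,numpy as np
np.set_printoptions(precision=4,suppress=True)
for c in("scene","top"):
    cv2.imwrite(f"pics/{c}0.png",r.grab_frame(c)); i=r.camera_info(c); print(c,i)
    for t in("cabinet","sash","index_top","bin","bottle","screwdriver"):
        print(t,[(d["p"],d["box"]) for d in r.recognise(t,c)[:2]])
print(r.sense(),r.tips_ahead)
E
```

```text
pics
scene {'fx': 434.4828077526667, 'fy': 434.4828077526667, 'cx': 279.80060052083496, 'cy': 210.58069975825134, 'distortion': array([0.0425, 0.    , 0.    , 0.    , 0.    ]), 'pose': array([[  -0.4719,    0.7143,   -0.5167, 1018.883 ],
       [   0.8815,    0.3721,   -0.2907,  116.8157],
       [  -0.0154,   -0.5927,   -0.8053,  823.376 ],
       [   0.    ,    0.    ,    0.    ,    1.    ]])}
cabinet [(0.86, [0.0, 0.3, 339.5, 335.2])]
sash [(0.55, [215.1, 23.6, 332.2, 291.5]), (0.28, [194.2, 272.0, 252.5, 297.0])]
index_top [(0.87, [196.5, 274.5, 251.6, 299.4])]
bin [(0.63, [293.9, 287.2, 362.8, 367.1])]
bottle [(0.6, [380.7, 318.5, 411.7, 355.7])]
screwdriver [(0.9, [364.9, 272.5, 463.8, 313.2])]
top {'fx': 452.01606198656134, 'fy': 452.01606198656134, 'cx': 277.1397633084367, 'cy': 203.80225023780847, 'distortion': array([-0.0238,  0.    ,  0.    ,  0.    ,  0.    ]), 'pose': array([[  -0.0186,   -0.9815,    0.1907,  434.555 ],
       [  -0.9998,    0.0198,    0.004 ,  -87.3407],
       [  -0.0077,   -0.1906,   -0.9816, 1134.6522],
       [   0.    ,    0.    ,    0.    ,    1. 
[... 161 characters left out ...]
121.3, 292.8, 142.7])]
bin [(0.87, [209.6, 157.3, 246.7, 214.1]), (0.5, [168.8, 184.4, 193.3, 207.0])]
bottle [(0.84, [167.6, 183.7, 192.8, 206.1])]
screwdriver [(0.63, [140.3, 240.6, 223.6, 252.8])]
{'clock': 0.7, 'qpos': array([-1.1934,  0.353 ,  1.6334, -0.    ,  1.1552, -0.0024]), 'qvel': array([-0.0003,  0.0005, -0.0005,  0.0002, -0.0003, -0.001 ]), 'joint_efforts': array([ -0.0012, -60.5019, -34.2387,  -0.0002,   0.0011,   0.    ]), 'eef_pos': array([ 231.7182, -580.4617,  256.2949]), 'tcp_rot': array([3.1416, 0.    , 0.3798]), 'contact_force': array([-0.6085,  0.836 , -0.6762]), 'wrist_torque': array([-0.0574,  0.0066, -0.0647]), 'grasp_force': 0.0, 'opening': 1.0010451536372333} 25.0
```

View pics/scene0.png

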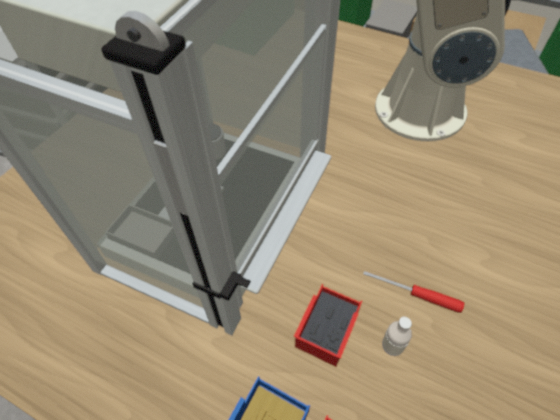

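View pics/top0.png

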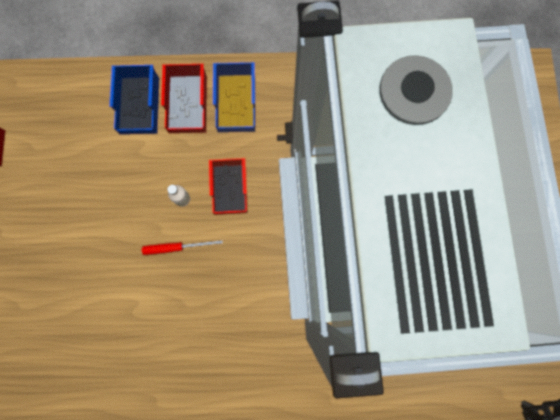

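The scene view shows the black clip at about (230,285), with the lip running from (255,285) to (325,155). In the top view the lip runs from (287,160) to (300,318) and the clip sits at (285,132). The bin, bottle and screwdriver are in front of it. I'll zoom in on both.

```bash
python3 - <<'E'
import cv2
s=cv2.imread("pics/scene0.png");t=cv2.imread("pics/top0.png")
cv2.imwrite("pics/sc.png",cv2.resize(s[255:345,190:310],None,fx=6,fy=6,interpolation=cv2.INTER_CUBIC))
a=cv2.resize(t[110:185,262:342],None,fx=7,fy=7,interpolation=cv2.INTER_CUBIC)
cv2.imwrite("pics/tc.png",a)
E
```

```text
(no output)
```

View pics/sc.png

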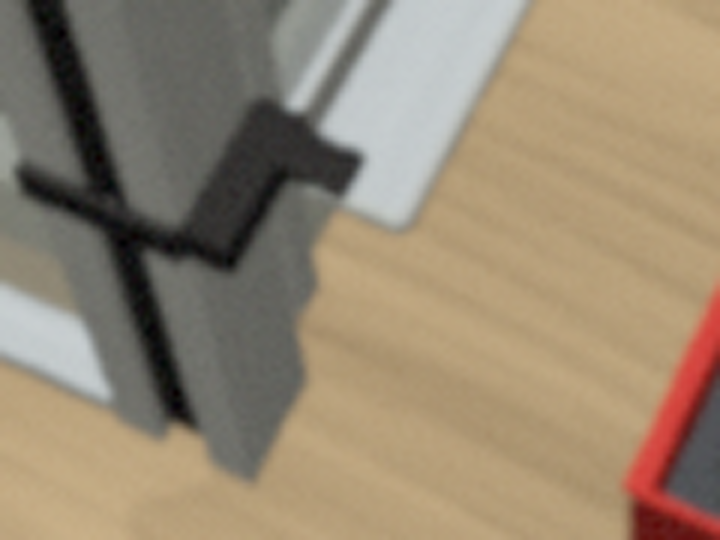

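View pics/tc.png

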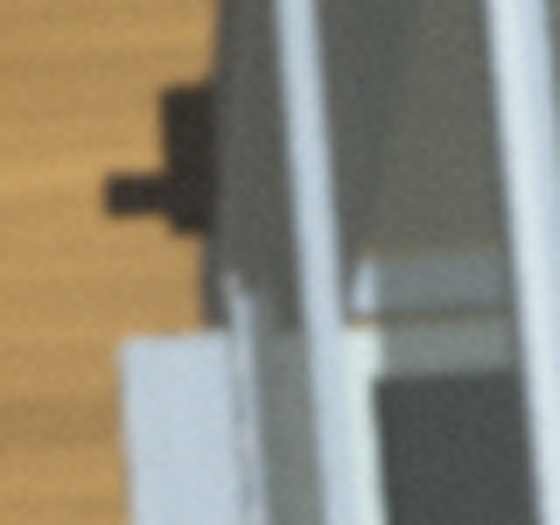

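The scene crop shows the tongue's front top edge at about (248.3,283.4) in full-image pixels and the lip's +y corner at about (257.6,292.6). In the top crop the same points are at about (276.6,137.6) and (279.0,158.1). Next I'll triangulate these.

```bash
cat >g.py <<'E'
from rig import r
import cv2,numpy as np
from scipy.optimize import least_squares
np.set_printoptions(precision=1,suppress=True)
C={c:r.camera_info(c) for c in("scene","top")}
def K(i): return np.array([[i["fx"],0,i["cx"]],[0,i["fy"],i["cy"]],[0,0,1]])
def proj(c,X):
    i=C[c];T=np.linalg.inv(i["pose"])
    return cv2.projectPoints(np.float64(X).reshape(-1,1,3),cv2.Rodrigues(T[:3,:3])[0],T[:3,3],K(i),i["distortion"])[0].reshape(-1,2)
def tri(ps,pt):
    f=lambda X:np.r_[proj("scene",X)[0]-ps,proj("top",X)[0]-pt]
    s=least_squares(f,[450,-100,60]);return s.x,s.fun
def atz(c,p,z):
    i=C[c];d=np.append(cv2.undistortPoints(np.float64([[p]]),K(i),i["distortion"])[0,0],1)
    d=i["pose"][:3,:3]@d;o=i["pose"][:3,3];return o+d*(z-o[2])/d[2]
E
python3 - <<'E'
from g import *
for n,a,b in[("idx",(248.3,283.4),(276.6,137.6)),("lip+",(257.6,292.6),(279,158.1)),("lip-",(330,153),(292,318)),("topcap L",(112,45),(299,17))]: print(n,*tri(np.array(a),np.array(b)))
print("bin",atz("top",(228,186),40),"bottle",atz("top",(180,195),60),"sd",atz("top",(142,249),13),atz("top",(224,242),5))
t=cv2.imread("pics/top0.png");s=cv2.imread("pics/scene0.png")
f=lambda a:cv2.resize(a,None,fx=6,fy=6,interpolation=cv2.INTER_CUBIC)
cv2.imwrite("pics/c2.png",np.hstack([f(t[290:345,275:340]),f(s[140:195,290:350])]))
E
```

```text
idx [765.4 -86.3 193.3] [ 0.5  0.1  0.6 -0.3]
lip+ [741.8 -89.1 114. ] [-0.2 -0.  -0.2  0.1]
lip- [ 377.6 -111.7  121.8] [ 0.4  0.1  0.4 -0.1]
topcap L [ 799.4 -144.3  617. ] [ 15.4   3.   20.3 -16.1]
bin [694.8  38.6  40. ] bottle [670.  153.5  60. ] sd [544.6 256.   13. ] [559.1  52.4   5. ]
```

View pics/c2.png

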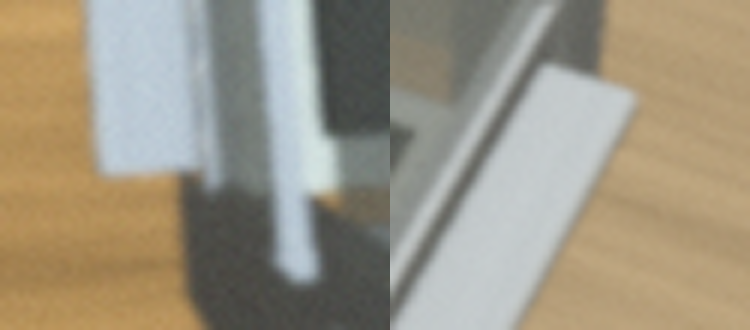

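The lip top is at about z=116 and the clip at about 193. In the crop, the lip's -y corner is at (291.3,318.9) in the top view and (330.9,155.1) in the scene view. Next I'll retract radially with the fingers closed, then swing round in front of the cabinet.

>>> carry_out(
  delta_pos=[
    [0, -0.057, 0],
    [0, -0.115, 0],
    [0, -0.172, 0],
    [0, -0.23, 0],
    [0, -0.287, 0],
    [0, -0.345, 0],
    [0, -0.345, 0],
  ],
  rot=[
    [0, 0, 0],
    [0, 0, 0],
    [0, 0, 0],
    [0, 0, 0],
    [0, 0, 0],
    [0, 0, 0],
    [0, 0, 0],
  ],
  claw=0,
)

```text
clock: 1.58
eef_pos: [102.6, -256.9, 256.0]
tcp_rot: [3.142, 0.0, 0.38]
contact_force: [0.7, -0.1, 0.3]
opening: -0.002
grasp_force: 0.0
```

```bash
python3 - <<'E'
from g import *
s=r.sense();print(s["clock"],s["qpos"].round(3),s["eef_pos"],s["tcp_rot"].round(3),s["opening"],r.tips_ahead)
a,e=tri((257.6,292.6),(279,158.1));b,f=tri((330.9,155.1),(291.3,318.9));print(a,b,(a+b)/2,np.linalg.norm(a-b),e,f)
E
```

```text
1.575 [-1.2 -0.3  2.3 -0.   1.1 -0. ] [ 102.6 -256.9  256. ] [3.1 0.  0.4] -0.0022572666631832487 25.0
[741.8 -89.1 114. ] [ 375.2 -110.1  113.7] [558.5 -99.6 113.9] 367.2125515948526 [-0.2 -0.  -0.2  0.1] [ 0.3  0.   0.3 -0.1]
```

>>> carry_out(
  delta_pos=[
    [0.048, -0.004, 0],
    [0.095, -0.017, 0],
    [0.1385, -0.037, 0],
    [0.178, -0.065, 0],
    [0.212, -0.099, 0],
    [0.24, -0.1385, 0],
    [0.26, -0.182, 0],
    [0.273, -0.229, 0],
  ],
  rot=[
    [0, 0, -10],
    [0, 0, -20],
    [0, 0, -30],
    [0, 0, -40],
    [0, 0, -50],
    [0, 0, -60],
    [0, 0, -70],
    [0, 0, -80],
  ],
)

```text
clock: 2.58
eef_pos: [273.8, 55.7, 256.9]
tcp_rot: [3.14, 0.0, 1.782]
contact_force: [0.9, -0.4, -0.3]
opening: -0.0
grasp_force: 0.0
```

>>> carry_out(
  delta_pos=[
    [-0.005, 0.045, 0],
    [-0.009, 0.09, 0],
    [-0.014, 0.135, 0],
    [-0.018, 0.18, 0],
    [-0.023, 0.226, 0],
  ],
  rot=[
    [0, 0, 1.7],
    [0, 0, 3.4],
    [0, 0, 5.1],
    [0, 0, 6.8],
    [0, 0, 8.5],
  ],
)

```text
clock: 3.2
eef_pos: [501.0, 77.8, 255.9]
tcp_rot: [3.141, -0.0, 1.627]
contact_force: [0.9, 0.8, -0.5]
opening: 0.001
grasp_force: 0.0
```

>>> carry_out(
  delta_pos=[
    [0, 0, 0],
    [0, 0, 0],
    [0, 0, 0],
  ],
  rot=[
    [0, -10, 0],
    [0, -20, 0],
    [0, -30, 0],
  ],
)

```text
clock: 3.58
eef_pos: [500.1, 78.1, 256.7]
tcp_rot: [3.138, 0.528, 1.626]
contact_force: [-0.6, -0.4, -0.1]
opening: -0.0
grasp_force: 0.0
```

```bash
python3 - <<'E'
from rig import r
s=r.sense();print(s["clock"],s["qpos"].tolist(),s["eef_pos"],s["tcp_rot"])
E
```

```text
3.575 [0.44931060639563114, 0.2762557951724515, 1.8477414620764316, -0.5100358710073515, 1.2745554687305436, 0.6088397853235293] [500.0754071   78.11013969 256.70931625] [3.13793244 0.52842944 1.62606762]
```

>>> carry_out(
  delta_pos=[
    [0, 0, 0],
    [0, 0, 0],
    [0, 0, 0],
  ],
  rot=[
    [0, -10, 0],
    [0, -20, 0],
    [0, -30, 0],
  ],
)

```text
clock: 3.95
eef_pos: [499.6, 78.8, 256.1]
tcp_rot: [3.137, 1.052, 1.626]
contact_force: [-0.6, -0.5, -0.8]
opening: 0.0
grasp_force: 0.0
```

```bash
cat > d.py <<'E'
from rig import r
import sys,numpy as np
from scipy.spatial.transform import Rotation as R
s=r.sense();M=R.from_euler("xyz",s["tcp_rot"]);p=s["eef_pos"]
print(s["clock"],"q",s["qpos"].round(3),"p",p.round(1),"z",M.as_matrix()[:,2].round(3),"y",M.as_matrix()[:,1].round(3))
for a in sys.argv[1:]:
    t=np.array(eval(a),float);print(t,(M.inv().apply(t-p)/1000).round(4))
E
python3 d.py "(515,0,200)" "(515,0,80)"
```

```text
3.95 q [ 0.63   0.505  1.809 -0.82   1.58   0.905] p [499.6  78.8 256.1] z [ 0.052 -0.867 -0.496] y [0.998 0.058 0.002]
[515.   0. 200.] [0.0092 0.0106 0.097 ]
[515.   0.  80.] [0.1134 0.0104 0.1565]
```

>>> carry_out(
  delta_pos=[
    [0.028, 0.0026, 0.039],
    [0.057, 0.005, 0.078],
    [0.085, 0.008, 0.117],
    [0.113, 0.01, 0.156],
    [0.113, 0.01, 0.156],
    [0.113, 0.01, 0.156],
  ],
  rot=[
    [0, 0, 0],
    [0, 0, 0],
    [0, 0, 0],
    [0, 0, 0],
    [0, 0, 0],
    [0, 0, 0],
  ],
)

```text
clock: 4.7
eef_pos: [513.6, 0.1, 80.8]
tcp_rot: [3.141, 1.047, 1.627]
contact_force: [-0.4, -0.3, 0.6]
opening: 0.001
grasp_force: 0.0
```

```bash
python3 d.py "(515,-60,78)" "(515,-101,78)"; python3 - <<'E'
from rig import r
import cv2,numpy as np
cv2.imwrite("pics/both1.png",np.hstack([r.grab_frame("top")[100:400,100:480],r.grab_frame("scene")[100:400,180:560]]))
E
```

```text
4.7 q [ 0.502  0.762  1.899 -0.948  1.296  1.123] p [5.136e+02 1.000e-01 8.080e+01] z [ 0.05  -0.865 -0.5  ] y [0.998 0.057 0.001]
[515. -60.  78.] [-0.0276 -0.002   0.0535]
[ 515. -101.   78.] [-0.0481 -0.0044  0.0889]
```

View pics/both1.png

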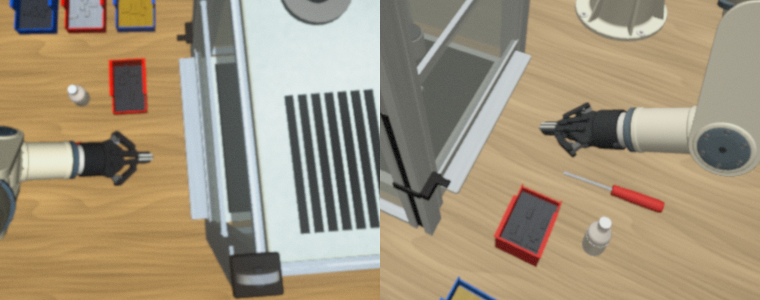

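The gripper is in front of the lip, clear of the bin, bottle and screwdriver. I'll slide it in under the lip.

>>> carry_out(
  delta_pos=[
    [-0.014, -0.001, 0.027],
    [-0.0276, -0.002, 0.0535],
    [-0.034, -0.003, 0.065],
    [-0.041, -0.0035, 0.077],
    [-0.048, -0.004, 0.089],
    [-0.048, -0.004, 0.089],
  ],
  rot=[
    [0, 0, 0],
    [0, 0, 0],
    [0, 0, 0],
    [0, 0, 0],
    [0, 0, 0],
    [0, 0, 0],
  ],
)

```text
clock: 5.55
eef_pos: [514.4, -102.3, 77.6]
tcp_rot: [3.142, 1.047, 1.627]
contact_force: [-0.1, 1.2, -0.5]
opening: -0.0
grasp_force: 0.0
```

```bash
python3 d.py "(515,-101,88)" "(515,-101,98)" "(515,-101,128)"
```

```text
5.55 q [ 0.33   0.742  1.988 -1.109  1.198  1.144] p [ 514.4 -102.3   77.6] z [ 0.048 -0.865 -0.5  ] y [0.998 0.056 0.   ]
[ 515. -101.   88.] [-0.0084  0.0006 -0.0063]
[ 515. -101.   98.] [-0.017   0.0006 -0.0113]
[ 515. -101.  128.] [-0.043   0.0006 -0.0263]
```

>>> carry_out(
  delta_pos=[
    [-0.0017, 0, -0.001],
    [-0.0035, 0, -0.002],
    [-0.0052, 0, -0.003],
    [-0.007, 0, -0.004],
    [-0.0087, 0, -0.005],
    [-0.0104, 0, -0.006],
    [-0.0121, 0, -0.007],
    [-0.0139, 0, -0.008],
  ],
  rot=[
    [0, 0, 0],
    [0, 0, 0],
    [0, 0, 0],
    [0, 0, 0],
    [0, 0, 0],
    [0, 0, 0],
    [0, 0, 0],
    [0, 0, 0],
  ],
)

```text
clock: 6.55
eef_pos: [514.6, -101.6, 93.3]
tcp_rot: [-3.141, 1.046, 1.628]
contact_force: [-0.0, -0.3, -3.0]
opening: 0.001
grasp_force: 1.6
```

>>> carry_out(
  delta_pos=[
    [-0.0035, 0, -0.002],
    [-0.0087, 0, -0.005],
    [-0.0139, 0, -0.008],
    [-0.019, 0, -0.011],
    [-0.0242, 0, -0.014],
    [-0.0294, 0, -0.017],
    [-0.0346, 0, -0.02],
    [-0.0381, 0, -0.022],
  ],
  rot=[
    [0, 0, 0],
    [0, 0, 0],
    [0, 0, 0],
    [0, 0, 0],
    [0, 0, 0],
    [0, 0, 0],
    [0, 0, 0],
    [0, 0, 0],
  ],
)

```text
clock: 7.55
eef_pos: [514.6, -101.7, 138.0]
tcp_rot: [3.141, 1.047, 1.627]
contact_force: [0.8, -0.1, -4.4]
opening: -0.0
grasp_force: 1.9
```

```bash
python3 d.py; python3 - <<'E'
from rig import r
import cv2,numpy as np
t=r.grab_frame("top");s=r.grab_frame("scene")
cv2.imwrite("pics/t2.png",t);cv2.imwrite("pics/s2.png",s)
f=lambda a:cv2.resize(a,None,fx=6,fy=6,interpolation=cv2.INTER_CUBIC)
cv2.imwrite("pics/c3.png",np.hstack([f(t[115:180,265:325]),f(s[245:310,220:290])]))
E
```

```text
7.55 q [ 0.331  0.625  1.995 -1.074  1.248  1.041] p [ 514.6 -101.7  138. ] z [ 0.049 -0.865 -0.5  ] y [0.998 0.057 0.   ]
```

View pics/c3.png

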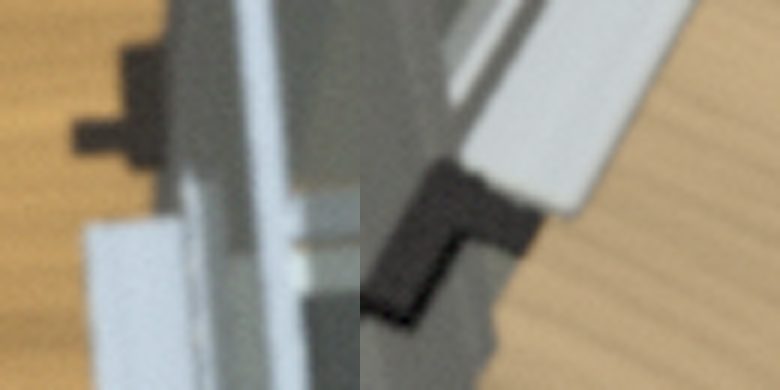

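In the crop, the lip corner is now at (256.2,279.9) in the scene view and (278.8,152.2) in the top view. The tongue edge is at about (249,283.6) and (276.7,137.6).

```bash
python3 - <<'E'
from g import *
for n,a,b in[("idx",(249.1,283.6),(276.7,137.6)),("idx0",(248.3,283.4),(276.6,137.6)),("lip+",(256.2,279.9),(278.75,152.2))]: print(n,*tri(np.array(a),np.array(b)))
# known xy of lip corner fixed => z from each image
for z in range(150,205,5): print(z,proj("scene",(741.8,-89.1,z))[0],proj("top",(741.8,-89.1,z))[0],"idx",proj("scene",(765,-87,z))[0],proj("top",(765,-87,z))[0])
E
```

```text
idx [765.1 -85.6 192.8] [ 0.1  0.   0.2 -0.1]
idx0 [765.4 -86.3 193.3] [ 0.5  0.1  0.6 -0.3]
lip+ [741.2 -88.9 161.8] [-0.1 -0.  -0.1  0.1]
150 [256.2 283.3] [278.8 153.6] idx [250.4 294.9] [277.6 143.8]
155 [256.1 282. ] [278.7 152.9] idx [250.2 293.6] [277.6 143.1]
160 [255.9 280.6] [278.7 152.3] idx [250.  292.3] [277.6 142.4]
165 [255.7 279.2] [278.7 151.6] idx [249.8 290.9] [277.6 141.7]
170 [255.5 277.8] [278.7 150.9] idx [249.6 289.6] [277.6 141. ]
175 [255.4 276.4] [278.7 150.2] idx [249.4 288.2] [277.6 140.2]
180 [255.2 275. ] [278.7 149.5] idx [249.1 286.8] [277.5 139.5]
185 [255.  273.6] [278.7 148.8] idx [248.9 285.4] [277.5 138.7]
190 [254.8 272.1] [278.7 148.1] idx [248.7 284. ] [277.5 138. ]
195 [254.6 270.6] [278.7 147.4] idx [248.5 282.6] [277.5 137.2]
200 [254.4 269.1] [278.7 146.7] idx [248.2 281.1] [277.5 136.5]
```

>>> carry_out(
  delta_pos=[
    [-0.004, 0, -0.0023],
    [-0.0087, 0, -0.005],
    [-0.013, 0, -0.0075],
    [-0.0173, 0, -0.01],
    [-0.0208, 0, -0.012],
    [-0.0234, 0, -0.0135],
    [-0.025, 0, -0.0145],
    [-0.025, 0, -0.0145],
  ],
  rot=[
    [0, 0, 0],
    [0, 0, 0],
    [0, 0, 0],
    [0, 0, 0],
    [0, 0, 0],
    [0, 0, 0],
    [0, 0, 0],
    [0, 0, 0],
  ],
)

```text
clock: 8.65
eef_pos: [514.6, -101.7, 166.7]
tcp_rot: [3.141, 1.048, 1.627]
contact_force: [0.0, -0.0, -1.3]
opening: -0.0
grasp_force: 0.4
```

```bash
python3 d.py; python3 - <<'E'
from rig import r
import cv2,numpy as np
t=r.grab_frame("top");s=r.grab_frame("scene")
cv2.imwrite("pics/t3.png",t);cv2.imwrite("pics/s3.png",s)
f=lambda a:cv2.resize(a,None,fx=6,fy=6,interpolation=cv2.INTER_CUBIC)
cv2.imwrite("pics/c4.png",np.hstack([f(t[115:180,265:325]),f(s[245:310,220:290])]))
E
```

```text
8.65 q [ 0.331  0.572  1.993 -1.058  1.276  0.99 ] p [ 514.6 -101.7  166.7] z [ 0.049 -0.865 -0.5  ] y [0.998 0.057 0.   ]
```

View pics/c4.png

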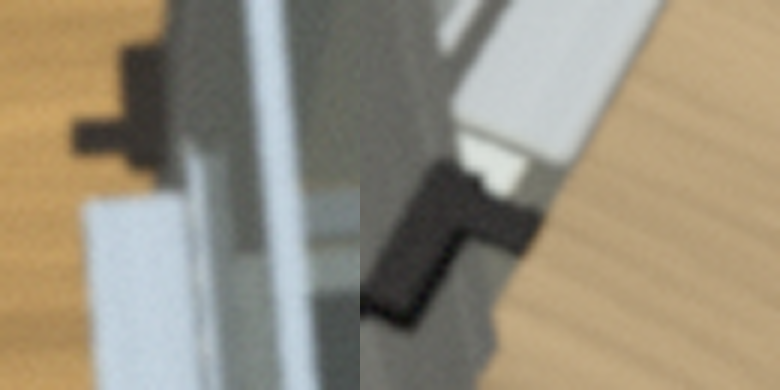

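The lip is at about z=190 and the clip at about 192. I'll nudge it up 2 mm, then drop away and back out.

>>> carry_out(
  delta_pos=[
    [-0.0009, 0, -0.0005],
    [-0.0017, 0, -0.001],
    [-0.0017, 0, -0.001],
    [0.0035, 0, 0.002],
    [0.0104, 0, 0.006],
    [0.0173, 0, 0.01],
    [0.0173, 0, 0.01],
  ],
  rot=[
    [0, 0, 0],
    [0, 0, 0],
    [0, 0, 0],
    [0, 0, 0],
    [0, 0, 0],
    [0, 0, 0],
    [0, 0, 0],
  ],
)

```text
clock: 9.62
eef_pos: [514.3, -101.7, 145.7]
tcp_rot: [-3.139, 1.048, 1.63]
contact_force: [0.6, 0.1, 0.4]
opening: 0.001
grasp_force: 0.0
```

>>> carry_out(
  delta_pos=[
    [0.008, 0, -0.014],
    [0.02, 0, -0.035],
    [0.035, 0, -0.06],
    [0.05, 0, -0.087],
    [0.05, 0, -0.087],
    [0.05, 0, -0.087],
  ],
  rot=[
    [0, 0, 0],
    [0, 0, 0],
    [0, 0, 0],
    [0, 0, 0],
    [0, 0, 0],
    [0, 0, 0],
  ],
)

```text
clock: 10.38
eef_pos: [508.8, -1.2, 146.8]
tcp_rot: [-3.141, 1.047, 1.629]
contact_force: [-0.8, 0.8, -0.6]
opening: -0.0
grasp_force: 0.0
```

```bash
python3 d.py; python3 - <<'E'
from rig import r
import cv2,numpy as np
t=r.grab_frame("top");s=r.grab_frame("scene")
for n in("bin","bottle","screwdriver"): print(n,[(d["p"],d["box"]) for d in r.recognise(n,"top")[:1]],[(d["p"],d["box"]) for d in r.recognise(n,"scene")[:1]])
f=lambda a:cv2.resize(a,None,fx=6,fy=6,interpolation=cv2.INTER_CUBIC)
cv2.imwrite("pics/c5.png",np.hstack([f(t[115:180,265:325]),f(s[245:310,220:290])]))
E
```

```text
10.375 q [ 0.504  0.64   1.916 -0.926  1.359  1.035] p [508.8  -1.2 146.8] z [ 0.05  -0.865 -0.5  ] y [ 0.998  0.058 -0.   ]
bin [(0.61, [209.1, 158.7, 247.5, 213.4])] [(0.94, [293.1, 285.0, 366.9, 369.7])]
bottle [(0.86, [170.9, 185.3, 190.9, 208.1])] [(0.88, [381.2, 320.3, 412.0, 356.1])]
screwdriver [] [(0.84, [365.6, 273.8, 465.5, 313.0])]
```

View pics/c5.png

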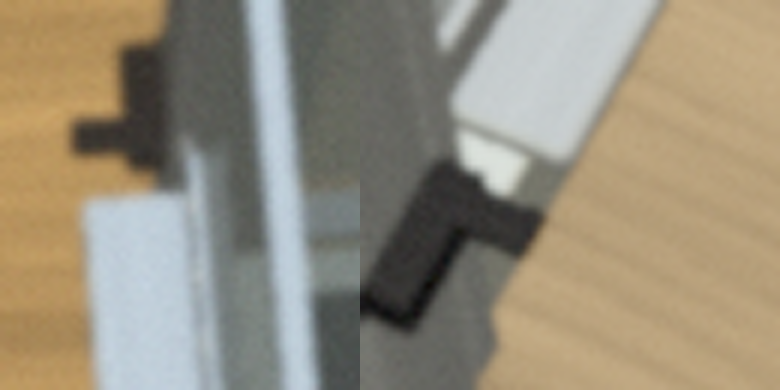

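The lip is level with the clip within about 2 mm, with its corner unchanged at about (254.3,271.7) in the scene view. The bystanders are undisturbed and the gripper is clear, so I'm handing in.

```bash
python3 -c "
from rig import r
print(r.sign_off())"
```

```text
the job is handed in; nothing more can be done
None
```

I pushed the sash up smoothly from beneath its lip until the lip's top measured within about 2 mm of the index clip's top. It stayed there after I withdrew the arm clear, the bin, bottle and screwdriver look undisturbed in the last pictures, and the job is handed in; the sign-off returned no verdict.

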